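Fetch the orange ink pot from behind the pigment bottles

ROBOT

A 7-joint arm with a two-finger parallel gripper is mounted at the origin on the work surface. World frame = base frame: x ahead of the robot, y to its left, z up, the work surface at z = 0. Lengths are in m, angles in rad, forces in N, time in s.
With the tool pointing down it reaches from about 0.425 to 0.95 m from the base axis. Payload 4.7 kg.
Tool frame: the origin (TCP) lies midway between the tips of the shut fingers; the grasp point (between the pads) lies 19 mm behind it; z points along the fingers, x is the direction in which the jaws open and shut, and the axes are right-handed (so a half turn about z gives the same grasp; the last joint's range is limited). The gripper opens to 87 mm and grips with 3 to 60 N. Pads are 19 mm wide; open, the fingers measure 117 mm over their backs; the gripper's body (75 mm by 190 mm) begins 51 mm behind the grasp point.
Start: joints at [-1.248, 0.469, -0.049, 1.532, 0.024, 1.141, -0.082], TCP at [0.233, 0.634, 0.223] pointing down, gripper open.
Joint ranges: [-2.59, 2.59], [-0.33, 1.99], [-1.39, 1.29], [0.1, 2.45], [-1.04, 4.18], [0.21, 1.99], [-2.66, 2.66]. Speed limits (rad/s): [2.57, 2.57, 3.14, 3.14, 3.14, 3.14, 3.14].

INTERFACE

Orientations are given as a unit quaternion [x, y, z, w].
In Python, from workcell import env gives the robot as it stands.
- The arm moves only by the tool move_arm, never from a script. Its argument "targets" is text: rows parted by semicolons, each of 5 numbers parted by spaces: the shift along the tool's x, y, z scaled (see below), then the turn about the tool's z scaled (see below), then the opening, from 0 (shut) to 1 (fully open). A call has 1 to 20 rows; each row is the pose to reach, as a shift and turn from the pose measured when the call began, along the tool's axes at that moment; what a row does not reach only later rows make up. The controller multiplies each number of a shift by 0.15 m and each number of a turn by pi/2 rad. A row lasts 1/12 s, in which the tool goes at most 41.7 mm and 7.16 degrees, less where a joint would pass 70% of its speed; a pose out of reach is approached as far as the arm can. A call with a number of a shift or a turn outside -1 to 1 is refused whole. A call with a gripper value outside its range is refused whole. The fingers move at their own pace and stop on an object; "force" is the grip in N (left out, the last holds). Time passes only in rows, so rows that repeat a pose let the fingers close. It gives the time, the measured TCP pose, the force and the opening at its end, in the units of the state.
- env.observe(): the state, without advancing time (a new reading comes with each control period).
- env.get_image(name): name is "scene" or "top"; returns a dict with "pixels" (400x640x3 uint8, blue, green, red), "fx", "fy", "cx", "cy" (pixels), "dist_coeffs" ([k1, k2, p1, p2, k3] as OpenCV has them; the pictures are not rectified), "R" (3x3) and "t" (3): a world point X has camera coordinates R X + t. Camera axes: x right, y down, z forward; pixel columns grow to the right and rows downward; lengths in m; the calibration is good to about 2 mm. A picture is of the moment at which its call begins. There is no depth.
- env.job_done(): hands the job in, once; it reports no verdict.
The state is a dict: "time": time; "joint_positions": joint angles; "qvel": joint speeds; "effort": joint torques, N m; "tcp_pos": TCP position; "orientation": TCP orientation; "force": force on the tool from outside, world axes, zero at the start; "moment": the same for the moment, N m; "opening": finger opening in m.
Only numpy, scipy, OpenCV 4.12 (cv2) and the standard library are available. Lean on these libraries where they do the work, as an engineer would, in place of code of your own. Each camera call takes 0.05 s, during which the arm holds its last target. There are 200 camera calls.

TASK

I need the orange ink on the scale: stand the three tall pigment bottles that block the orange pot aside on the black drip tray, lift the pot out and set it gently (do not drop it) on the middle of the scale's pan, then put each bottle back in the rack on exactly the spot where it stood before. Keep the bottles and the orange pot upright all the time, and leave the green pot, the purple pot and the empty mixing cup where they are.

Things in the scene. Friction and masses are not known exactly. Their poses are not given: they have to be found in the camera images.
- yellow_bottle: Yellow pigment bottle (cap too) with a white label band: round body 44 mm in diameter up to 90 mm, a shoulder narrowing to the neck, then a straight round screw cap 28 mm in diameter from 106 mm to the top at 138 mm; about 0.14 kg. Origin at the centre of its underside, z up along the bottle. Stands in the rack close round the orange pot's robot side.
- magenta_bottle: Magenta pigment bottle (cap too) with a white label band: round body 44 mm in diameter up to 90 mm, a shoulder narrowing to the neck, then a straight round screw cap 28 mm in diameter from 106 mm to the top at 138 mm; about 0.14 kg. Origin at the centre of its underside, z up along the bottle. Stands in the rack close round the orange pot's robot side.
- blue_bottle: Blue pigment bottle (cap too) with a white label band: round body 44 mm in diameter up to 90 mm, a shoulder narrowing to the neck, then a straight round screw cap 28 mm in diameter from 106 mm to the top at 138 mm; about 0.14 kg. Origin at the centre of its underside, z up along the bottle. Stands in the rack close round the orange pot's robot side.
- orange_pot: The wanted orange round ink pot with a white label band: 60 mm in diameter, straight 62 mm screw lid from 32 mm up to the top at 50 mm; about 0.19 kg. Origin at the centre of its underside. The bottles stand in an arc before it, one at the rack's -x side and one 52 degrees to either side, centres 57 mm from its own and 50 mm apart: no room for fingers at the pot until they are gone.
- green_pot: Bystander: green round ink pot with a white label band: 60 mm in diameter, straight 62 mm screw lid from 32 mm up to the top at 50 mm; about 0.19 kg. Origin at the centre of its underside. Stands in the rack's row of pots; not to be moved.
- purple_pot: Bystander: purple round ink pot with a white label band: 60 mm in diameter, straight 62 mm screw lid from 32 mm up to the top at 50 mm; about 0.19 kg. Origin at the centre of its underside. Stands in the rack's row of pots; not to be moved.
- mixing_cup: Empty open white plastic cup, 68 mm across the rim, 62 mm high, standing loose on the bench between the robot and the rack; not to be moved. Origin at the centre of its underside.
- rack: Low white ink rack, fixed, 180 mm (its x) by 346 mm (its y). Origin at the centre of its underside, x away from the robot at yaw 0. Its floor is 15 mm above the bench. Cheeks at its y ends 45 mm high, back rail (+x) 40 mm, front strip (-x) 21 mm. Three pots stand in a row along y at its x = +20 mm, 92 mm apart, 29 mm clear of the back rail.
- tray: Empty black drip tray beside the rack, fixed to the bench, 220 mm (its x) by 160 mm (its y), flat floor 4 mm above the bench, rim 4 mm thick and 14 mm high. Origin at the centre of its underside. The three bottles fit side by side along its x, 68 mm apart; any places on its floor will do.
- scale: Grey bench scale on the other side of the rack, fixed to the bench, with a square steel pan 132 by 132 mm whose flat, rigid top is 44 mm above the bench. Origin on the bench straight below the middle of the pan. The lower key panel (26 mm high) reaches to 134 mm from the origin along its -x, the rest 75 mm along +x and 80 mm either way along y.
Mind the look-alikes: they are no part of the job. There is more than one size of the magenta_bottle; the job needs the smallest.

How it is judged:
By the outcome, as a careful person would: the job done as asked, in the order asked, and still so for the second after the job is handed in, with the robot touching nothing.
It also fails if it takes over 144 s, if anything falls off the work surface, if the arm or the gripper's body presses on something with over 40 N, if the wrist force passes 120 N, or if a joint passes its speed limit or range.

## Working session

There is one attempt and no reset: what is moved stays moved. The work goes in short steps, Python scripts to look and compute and a tool call to move; the robot and the scene stay as the last step left them, time stands still between calls to the robot, and variables do not carry over. Pictures are saved under pics/ and viewed, about 12 in all and at most 16, crops included, and the job is handed in when it is done.

Besides the shell and the picture viewer there is one more tool, called after "Request:" in YAML: its name, and indented under it one key for each argument. move_arm: Moves the arm, as the interface text tells. Shifts and turns lie within -1 to 1; 1 stands for 0.15 m of shift or pi/2 rad of turn. Its arguments: {"type":"object","properties":{"targets":{"type":"string"},"force":{"type":"number"}},"required":["targets"]}

```bash
mkdir -p pics; ls
python3 - <<'E'
from workcell import env
import cv2
s=env.observe(); print(s)
for n in("top","scene"):
    i=env.get_image(n); cv2.imwrite(f"pics/{n}0.png",i["pixels"])
    print(n,i["fx"],i["cx"],i["cy"],i["dist_coeffs"],i["R"],i["t"])
E
```

```text
pics
{'time': 0.0, 'joint_positions': array([-1.24786682,  0.46944435, -0.04860112,  1.53370005,  0.02407977,
        1.14099114, -0.08226527]), 'qvel': array([ 4.32238014e-05,  4.32397091e-04,  2.26004061e-03, -1.98435396e-04,
        1.24156352e-04, -7.48977452e-04,  3.01605144e-04]), 'effort': array([ 4.85261880e-04, -5.07980061e+01, -8.01495253e-02, -2.36158562e+01,
       -6.12176419e-02,  3.79065040e-02,  1.92831180e-04]), 'tcp_pos': array([0.23238931, 0.63309203, 0.22149489]), 'orientation': array([ 8.19925261e-01,  5.72469744e-01, -7.87956793e-04,  5.81137546e-04]), 'force': array([ 0.26114476, -0.62019323,  0.27167493]), 'moment': array([-0.03677539, -0.0450617 , -0.03813522]), 'opening': 0.0868569203036753}
top 488.9912420879665 323.2431872292203 203.8301011627793 [-0.06936633  0.          0.          0.          0.        ] [[ 0.00860945 -0.99994565  0.00587982]
 [-0.9892219  -0.00937635 -0.14612367]
 [ 0.14617085 -0.0045584  -0.98924886]] [-0.00438601  0.54980319  1.08381773]
scene 515.2213278731145 333.08990250617717 194.02269983413314 [-0.01616326  0.          0.          0.          0.        ] [[-0.83267084  0.55374643 -0.00491564]
 [ 0.40097939  0.5967846  -0.69502782]
 [-0.38193559 -0.58070047 -0.71896604]] [ 0.43073736 -0.15698521  1.3514464 ]
```

View pics/top0.png

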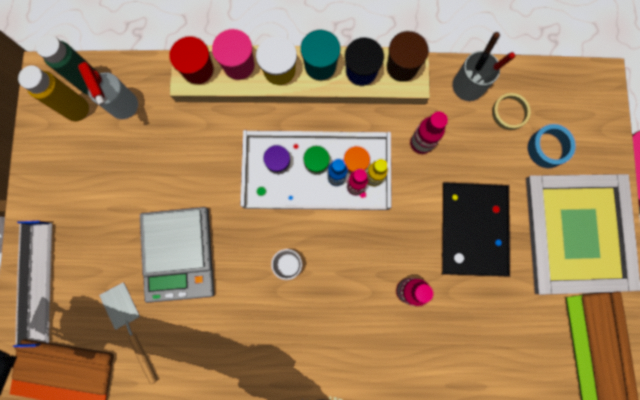

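View pics/scene0.png

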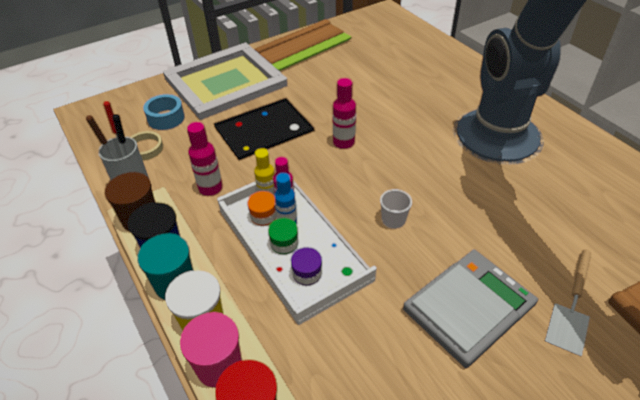

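Top view: the rack is at about (243–390, 132–208), with the orange pot at (357,158) and blue, magenta and yellow at (338,170), (358,180) and (378,170). The tray is at (476,229), the scale pan at (175,238) and the cup at (287,264). The two larger magenta bottles stand outside the rack. I'll crop closer.

```bash
cat > h.py <<'E'
import numpy as np, cv2
from workcell import env
def cam(n):
    i=env.get_image(n); K=np.array([[i["fx"],0,i["cx"]],[0,i["fy"],i["cy"]],[0,0,1]])
    return i["pixels"],(K,np.array(i["dist_coeffs"]),np.array(i["R"]),np.array(i["t"]))
def proj(c,P):
    K,d,R,t=c; return cv2.projectPoints(np.float64(P).reshape(-1,1,3),cv2.Rodrigues(R)[0],t,K,d)[0][:,0]
def back(c,uv,z):
    K,d,R,t=c; n=cv2.undistortPoints(np.float64(uv).reshape(-1,1,2),K,d)[:,0]
    D=np.c_[n,np.ones(len(n))]@R; C=-R.T@t
    return C+D*((z-C[2])/D[:,2])[:,None]
def crop(p,x0,y0,w,h,s): return cv2.resize(p[y0:y0+h,x0:x0+w],None,fx=s,fy=s,interpolation=cv2.INTER_CUBIC)
E
python3 - <<'E'
from h import *
p,c=cam("top"); cv2.imwrite("pics/t1.png",crop(p,236,125,160,90,5)); np.set_printoptions(precision=4,suppress=True)
print(proj(c,[[.233,.634,.22]]), -c[2].T@c[3])
print("rack corners floor-ish",back(c,[[243,208],[390,208],[390,132],[243,132]],.04))
print("tray",back(c,[[443,274],[509,276],[509,184],[443,183]],.014))
print("pan",back(c,[[143,272],[209,270],[207,208],[142,212]],.044))
p,c=cam("scene"); cv2.imwrite("pics/s1.png",crop(p,215,140,160,120,5))
E
```

```text
[[ -8.4342 350.7082]] [0.3855 0.0057 1.1525]
rack corners floor-ish [[ 0.5384  0.185   0.04  ]
 [ 0.5416 -0.1532  0.04  ]
 [ 0.7227 -0.1555  0.04  ]
 [ 0.7192  0.1912  0.04  ]]
tray [[ 0.3917 -0.2789  0.014 ]
 [ 0.3875 -0.4348  0.014 ]
 [ 0.606  -0.4446  0.014 ]
 [ 0.6066 -0.2844  0.014 ]]
pan [[0.3893 0.4075 0.044 ]
 [0.396  0.2569 0.044 ]
 [0.5371 0.2672 0.044 ]
 [0.5263 0.4179 0.044 ]]
```

View pics/t1.png

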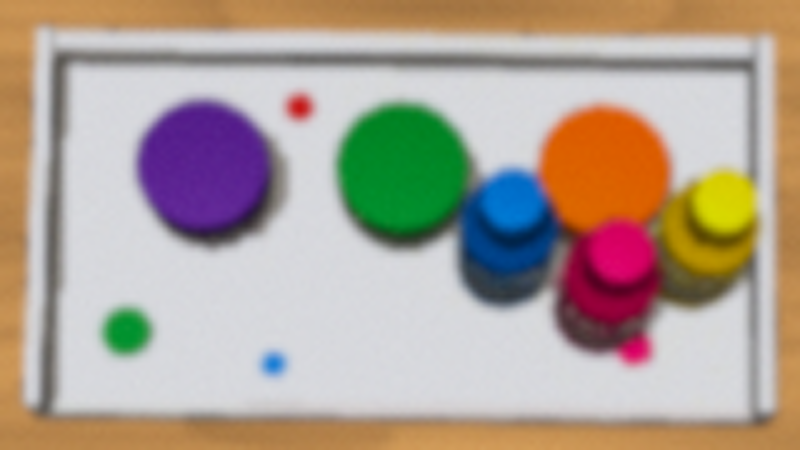

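View pics/s1.png

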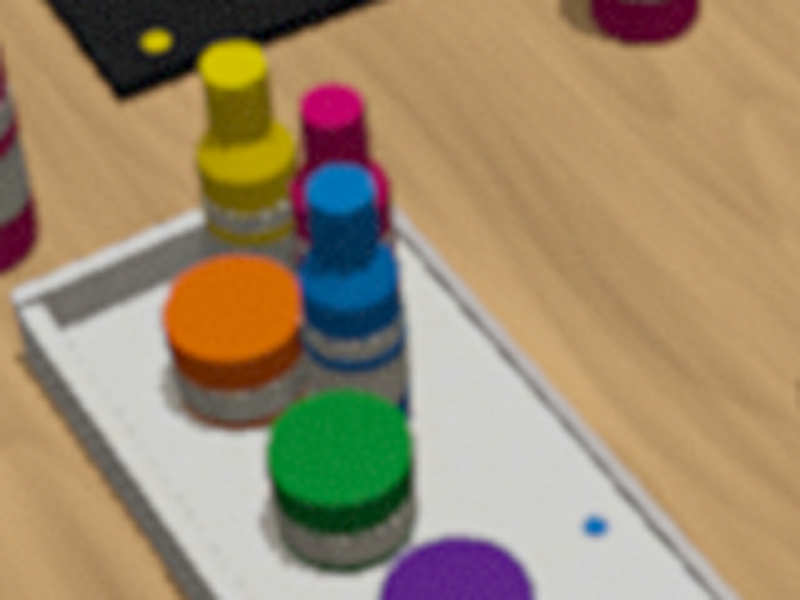

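t1 shows cap tops at crop (512,203) for blue, (622,252) for magenta and (724,203) for yellow. Pot tops are at (203,166), (403,169) and (604,171). s1 shows the same caps at (341,190), (333,108) and (233,66), and the orange lid at (236,308).

Run:
```python
from h import *
from scipy.optimize import least_squares
np.set_printoptions(precision=4,suppress=True)
p,ct=cam("top");p2,cs=cam("scene")
U=lambda l,o:(np.array(l,float)+.5)/5-.5+o
t=back(ct,U([[512,203],[622,252],[724,203]],[236,125]),.153)
s=back(cs,U([[341,190],[333,108],[233,66]],[215,140]),.153)
tp=back(ct,U([[604,171],[403,169],[203,166]],[236,125]),.065)
sp=back(cs,U([[236,308],[341,447]],[215,140]),.065)
print("b m y top\n",t,"\nscene\n",s,"\npots",tp,"\n",sp)
m=(t+s)/2
# model: pot (x,y,yaw) ; offsets
def mod(q):
    a=q[2]+np.pi+np.radians([-52,0,52]); return np.c_[q[0]+.057*np.cos(a),q[1]+.057*np.sin(a)]
pw=(tp[0]+sp[0])[:2]/2
f=lambda q:np.r_[(mod(q)-m[:,:2]).ravel(),q[:2]-pw]
r=least_squares(f,[*pw,0]); print("fit",r.x,mod(r.x),r.fun*1e3)
cv2.imwrite("pics/t2.png",np.hstack([crop(p,135,200,85,110,4),crop(p,435,175,85,110,4)]))
```

```text
b m y top
 [[ 0.6152 -0.0291  0.153 ]
 [ 0.5947 -0.0751  0.153 ]
 [ 0.6161 -0.1179  0.153 ]] 
scene
 [[ 0.6174 -0.0282  0.153 ]
 [ 0.5962 -0.072   0.153 ]
 [ 0.618  -0.118   0.153 ]] 
pots [[ 0.6508 -0.0741  0.065 ]
 [ 0.6508  0.0177  0.065 ]
 [ 0.6513  0.1089  0.065 ]] 
 [[ 0.651  -0.073   0.065 ]
 [ 0.6522  0.0193  0.065 ]]
fit [ 0.6517 -0.0732  0.0057] [[ 0.6164 -0.0285]
 [ 0.5947 -0.0736]
 [ 0.6169 -0.1184]] [ 0.059   0.1139 -0.7366 -0.0113 -0.1614 -0.3884  0.839   0.2859]
```

View pics/t2.png

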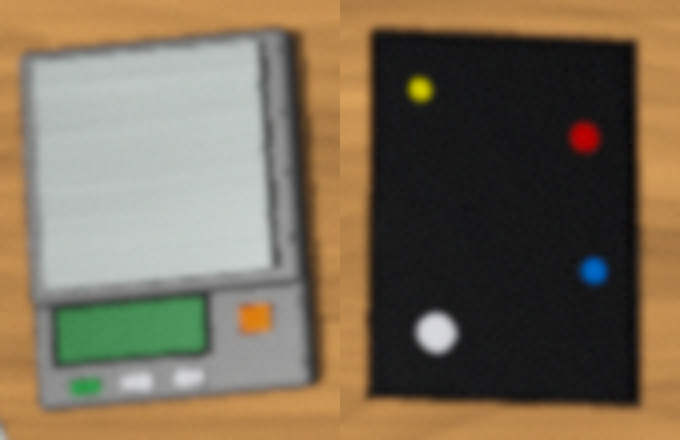

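Both cameras and the layout model agree within 1 mm. I'll start moving, and work out the tray and scale positions as I go.

Request:
move_arm:
  targets: "-0.2 0.3 -0.1 0.2 1; -0.4 0.6 -0.2 0.4 1; -0.71 0.97 -0.33 0.6 1; -0.71 0.97 -0.33 0.775 1; -0.71 0.97 -0.33 0.775 1; -0.71 0.97 -0.33 0.775 1; -0.71 0.97 -0.33 0.775 1; -0.71 0.97 -0.33 0.775 1; -0.71 0.97 -0.33 0.775 1; -0.71 0.97 -0.33 0.775 1; -0.71 0.97 -0.33 0.775 1; -0.71 0.97 -0.33 0.775 0.6; -0.71 0.97 -0.33 0.775 0.6"

```text
time: 1.38
tcp_pos: [0.3323, 0.4835, 0.2717]
orientation: [1.0, 0.002, -0.0, 0.0]
force: [-0.2, 1.0, -0.0]
opening: 0.0801
```

```bash
cat >> h.py <<'E'
from scipy.spatial.transform import Rotation as Ro
def go(x,y,z,turn_to=None):
    """print scaled tool-frame shift from the present pose to world TCP x,y,z"""
    s=env.observe(); r=Ro.from_quat(s["orientation"]); m=r.as_matrix()
    d=m.T@(np.array([x,y,z])-s["tcp_pos"])/.15
    print("t%.1f"%s["time"],"tcp",s["tcp_pos"].round(4),"jawdeg %.2f"%np.degrees(np.arctan2(m[1,0],m[0,0])),"zaxis",m[:,2].round(4),"open %.4f"%s["opening"],"F",s["force"].round(1),"shift",d.round(3))
E
python3 - <<'E'
from h import *
np.set_printoptions(precision=4,suppress=True)
p,c=cam("top")
U=lambda l,o:(np.array(l,float)+.5)/4-.5+o
a=back(c,U([[32,57],[262,38],[273,268],[40,291]],[135,200]),.044)
b=back(c,U([[32,30],[297,42],[297,403],[30,397]],[435,175]),.014)
for q in(a,b): print(q,q.mean(0),np.linalg.norm(np.diff(q,axis=0),axis=1))
go(.6164,-.0285,.25)
E
```

```text
[[0.522  0.4161 0.044 ]
 [0.5343 0.283  0.044 ]
 [0.4034 0.2711 0.044 ]
 [0.3886 0.4037 0.044 ]] [0.4621 0.3435 0.044 ] [0.1337 0.1315 0.1334]
[[ 0.6087 -0.2836  0.014 ]
 [ 0.6033 -0.4441  0.014 ]
 [ 0.3889 -0.4346  0.014 ]
 [ 0.392  -0.2768  0.014 ]] [ 0.4982 -0.3598  0.014 ] [0.1607 0.2146 0.1578]
t1.4 tcp [0.3323 0.4834 0.2717] jawdeg 0.19 zaxis [-0.0002 -0.0006 -1.    ] open 0.0764 F [-0.   0.2 -0.6] shift [1.882 3.419 0.146]
```

Request:
move_arm:
  targets: "0.2 0.4 0 0 0.6; 0.5 0.8 0 0 0.6; 0.7 1 0 0 0.6; 0.7 1 0 0 0.6; 0.7 1 0 0 0.6"

```text
time: 1.85
tcp_pos: [0.4419, 0.3277, 0.2724]
orientation: [1.0, -0.002, 0.001, 0.001]
force: [0.6, -0.2, 0.2]
opening: 0.0537
```

Request:
move_arm:
  targets: "0.2 0.4 0 0 0.6; 0.5 0.8 0 0 0.6; 0.6 1 0 0 0.6; 0.6 1 0 0 0.6; 0.6 1 0 0 0.6"

```text
time: 2.27
tcp_pos: [0.5343, 0.1703, 0.2735]
orientation: [1.0, -0.005, 0.002, 0.003]
force: [0.0, 0.3, 0.6]
opening: 0.0522
```

Request:
move_arm:
  targets: "0.2 0.4 0 0 0.6; 0.5 0.8 0 0 0.6; 0.58 1 0 0 0.6; 0.58 1 0 0 0.6; 0.58 1 0 0 0.6; 0.58 1 0 0 0.6; 0.58 1 0 0 0.6"

```text
time: 2.85
tcp_pos: [0.6197, 0.0185, 0.2744]
orientation: [1.0, -0.006, 0.002, 0.002]
force: [-0.5, 0.5, -0.6]
opening: 0.0523
```

```bash
python3 -c "
from h import *
go(.6164,-.0285,.121)"
```

```text
t2.9 tcp [0.6197 0.0185 0.2744] jawdeg -0.71 zaxis [ 0.0039 -0.0049 -1.    ] open 0.0523 F [-0.5  0.5 -0.6] shift [-0.022  0.309  1.024]
```

Request:
move_arm:
  targets: "-0.02 0.15 0 0 0.6; -0.02 0.31 0 0 0.6; -0.02 0.31 0.1 0 0.6; -0.02 0.31 0.3 0 0.6; -0.02 0.31 0.5 0 0.6; -0.02 0.31 0.7 0 0.6; -0.02 0.31 0.85 0 0.6; -0.02 0.31 0.95 0 0.6; -0.02 0.31 1 0 0.6; -0.02 0.31 1 0 0.6; -0.02 0.31 1 0 0.6; -0.02 0.31 1 0 0.6"
  force: 15

```text
time: 3.85
tcp_pos: [0.6176, -0.0279, 0.126]
orientation: [1.0, -0.006, 0.003, 0.002]
force: [-0.3, 0.1, 1.0]
opening: 0.0521
```

```bash
python3 -c "
from h import *
go(.6164,-.0285,.124)
p,c=cam('scene'); cv2.imwrite('pics/s2.png',crop(p,200,60,200,150,4))
p,c=cam('top'); cv2.imwrite('pics/t3.png',crop(p,240,80,200,150,4))
"
```

```text
t3.9 tcp [ 0.6176 -0.0279  0.126 ] jawdeg -0.63 zaxis [ 0.0063 -0.0044 -1.    ] open 0.0521 F [-0.3  0.1  1. ] shift [-0.008  0.004  0.013]
```

View pics/s2.png

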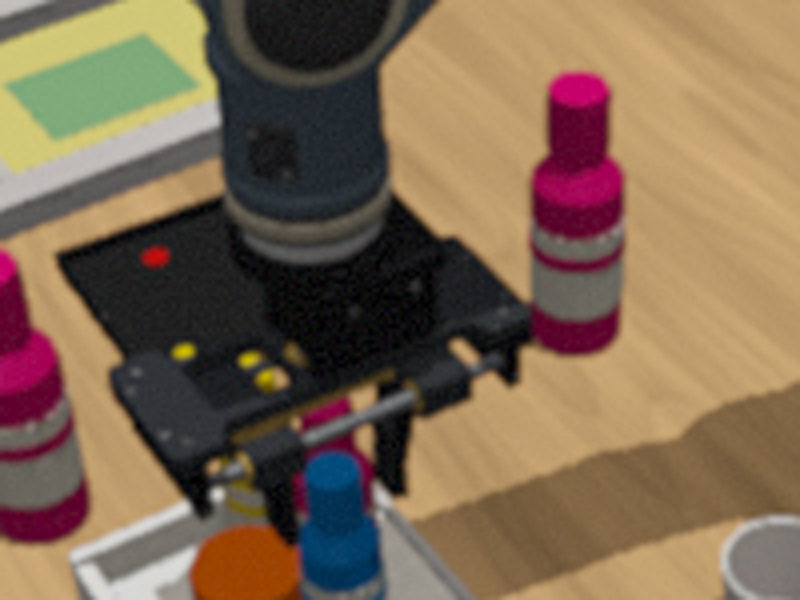

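```bash
python3 -c "
from h import *
p,c=cam('scene'); q=lambda P:((proj(c,P)-[200,60])*4).round(0)
print(q([[.6176,-.0279,.126],[.6176+.026,-.028,.126],[.6176-.026,-.028,.126],[.6164,-.0285,.153]]))"
```

```text
[[335. 509.]
 [290. 530.]
 [379. 489.]
 [333. 469.]]
```

View pics/t3.png

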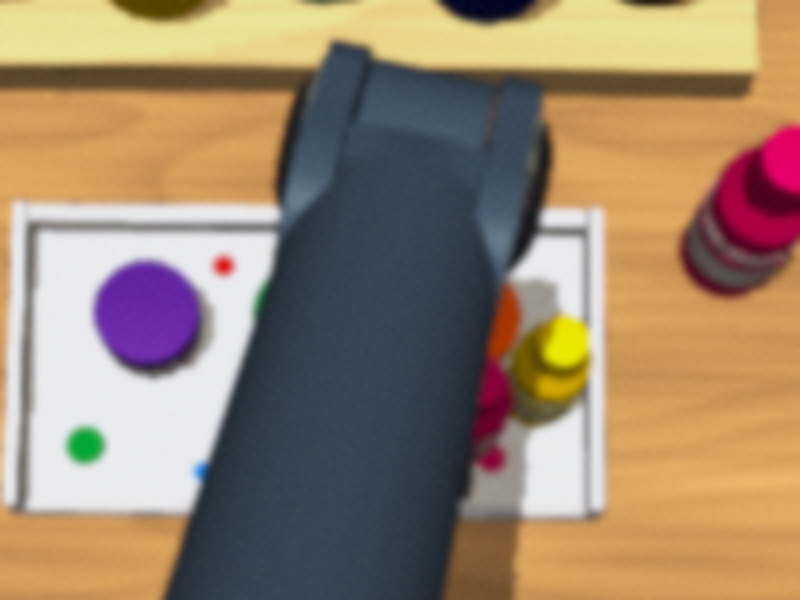

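Request:
move_arm:
  targets: "-0.008 0 0.01 0 0.2; -0.008 0 0.01 0 0.2; -0.008 0 0.01 0 0.2; -0.008 0 0.01 0 0.2; -0.008 0 0.01 0 0.2; -0.008 0 0.01 0 0.2; -0.008 0 0.01 0 0.2; -0.008 0 0.01 0 0.2"
  force: 15

```text
time: 4.67
tcp_pos: [0.6164, -0.0285, 0.1244]
orientation: [1.0, -0.006, 0.003, 0.002]
force: [0.6, 0.6, -0.1]
opening: 0.0279
```

```bash
python3 -c "
from h import *
go(.6164,-.0285,.124)
p,c=cam('top');p,d=cam('scene')
for z in (.17,.18,.19,.2): print(z,back(c,[[420,292],[438,120]],z).round(3)[:,:2].tolist(),back(d,[[345,84],[197,130]],z).round(3)[:,:2].tolist())"
```

```text
t4.7 tcp [ 0.6164 -0.0285  0.1244] jawdeg -0.68 zaxis [ 0.0066 -0.0046 -1.    ] open 0.0279 F [ 0.6  0.6 -0.1] shift [-0.     0.     0.003]
0.17 [[0.355, -0.193], [0.711, -0.238]] [[0.345, -0.207], [0.705, -0.242]]
0.18 [[0.355, -0.191], [0.708, -0.236]] [[0.354, -0.195], [0.708, -0.229]]
0.19 [[0.356, -0.189], [0.704, -0.233]] [[0.362, -0.182], [0.712, -0.217]]
0.2 [[0.356, -0.187], [0.701, -0.231]] [[0.371, -0.17], [0.715, -0.204]]
```

Request:
move_arm:
  targets: "0 0 -0.03 0 0.2; 0 0 -0.1 0 0.2; 0 0 -0.22 0 0.2; 0 0 -0.36 0 0.2; 0 0 -0.5 0 0.2; 0 0 -0.64 0 0.2; 0 0 -0.78 0 0.2; 0 0 -0.9 0 0.2; 0 0 -0.97 0 0.2; 0 0.06 -1 0 0.2; 0 0.15 -1 0 0.2; -0.05 0.28 -1 0 0.2; -0.08 0.42 -1 0 0.2; -0.1 0.56 -1 0 0.2; -0.12 0.7 -1 0 0.2; -0.15 0.84 -1 0 0.2; -0.18 0.94 -1 0 0.2; -0.2 1 -1 0 0.2; -0.2 1 -1 0 0.2; -0.2 1 -1 0 0.2"

```text
time: 6.43
tcp_pos: [0.5831, -0.1778, 0.2741]
orientation: [1.0, -0.007, 0.003, 0.002]
force: [0.4, 0.2, -1.4]
opening: 0.0272
```

Request:
move_arm:
  targets: "-0.01 0.05 0 0 0.2; -0.02 0.15 0 0 0.2; -0.05 0.28 0 0 0.2; -0.07 0.42 0 0 0.2; -0.09 0.56 0 0 0.2; -0.11 0.7 0 0 0.2; -0.13 0.84 0 0 0.2; -0.15 0.94 0 0 0.2; -0.15 1 0 0 0.2; -0.15 1 0 0 0.2; -0.15 1 0 0 0.2; -0.15 1 0 0 0.2"

```text
time: 7.43
tcp_pos: [0.5595, -0.3256, 0.2743]
orientation: [1.0, -0.005, 0.003, 0.001]
force: [0.5, -0.0, -1.0]
opening: 0.0273
```

```bash
python3 -c "
from h import *
go(.565,-.345,.1144)"
```

```text
t7.4 tcp [ 0.5595 -0.3256  0.2743] jawdeg -0.63 zaxis [ 0.0053 -0.0026 -1.    ] open 0.0273 F [ 0.5 -0.  -1. ] shift [0.033 0.126 1.066]
```

Request:
move_arm:
  targets: "0.01 0.04 0.03 0 0.2; 0.02 0.08 0.1 0 0.2; 0.03 0.12 0.22 0 0.2; 0.03 0.12 0.36 0 0.2; 0.03 0.12 0.5 0 0.2; 0.03 0.12 0.64 0 0.2; 0.03 0.12 0.78 0 0.2; 0.03 0.12 0.9 0 0.2; 0.03 0.12 0.97 0 0.2; 0.03 0.12 1 0 0.2; 0.03 0.12 1 0 0.2; 0.03 0.12 1 0 0.2"

```text
time: 8.43
tcp_pos: [0.565, -0.3444, 0.1249]
orientation: [1.0, -0.005, 0.003, 0.002]
force: [0.1, 0.5, -1.0]
opening: 0.0275
```

```bash
python3 -c "
from h import *
go(.565,-.345,.1137)"
```

```text
t8.4 tcp [ 0.565  -0.3444  0.1249] jawdeg -0.62 zaxis [ 0.0061 -0.0032 -1.    ] open 0.0275 F [ 0.1  0.5 -1. ] shift [-0.001  0.004  0.074]
```

Request:
move_arm:
  targets: "0 0 0.02 0 0.2; 0 0 0.045 0 0.2; 0 0 0.065 0 0.2; 0 0 0.074 0 0.2; 0 0 0.074 0 0.2; 0 0 0.074 0 0.2; 0 0 0.074 0 0.25; 0 0 0.074 0 0.35; 0 0 0.074 0 0.45; 0 0 0.074 0 0.55; 0 0 0.074 0 0.55; 0 0 0 0 0.55; 0 0 -0.2 0 0.55; 0 0 -0.45 0 0.55; 0 0 -0.7 0 0.55; 0 0 -0.95 0 0.55; 0 0 -0.95 0 0.55; 0 0 -0.95 0 0.55"

```text
time: 9.93
tcp_pos: [0.5651, -0.3452, 0.2714]
orientation: [1.0, -0.006, 0.006, 0.003]
force: [-0.4, -0.3, -0.2]
opening: 0.0478
```

Request:
move_arm:
  targets: "0.05 -0.2 0 0 0.6; 0.1 -0.45 0 0 0.6; 0.1 -0.7 0 0 0.6; 0.1 -0.9 0 0 0.6; 0.1 -0.9 0 0 0.6; 0.1 -0.9 0 0 0.6; 0.1 -0.9 0 0 0.6"

```text
time: 10.52
tcp_pos: [0.581, -0.2109, 0.2702]
orientation: [1.0, -0.006, 0.005, 0.003]
force: [0.9, -0.5, -0.2]
opening: 0.052
```

```bash
python3 -c "
from h import *
go(.5947,-.0736,.124)"
```

```text
t10.5 tcp [ 0.581  -0.2109  0.2702] jawdeg -0.66 zaxis [ 0.0109 -0.0067 -0.9999] open 0.0520 F [ 0.9 -0.5 -0.2] shift [ 0.07  -0.922  0.969]
```

Request:
move_arm:
  targets: "0.03 -0.2 0 0 0.6; 0.07 -0.45 0 0 0.6; 0.07 -0.7 0 0 0.6; 0.07 -0.88 0 0 0.6; 0.07 -0.922 0 0 0.6; 0.07 -0.922 0.05 0 0.6; 0.07 -0.922 0.2 0 0.6; 0.07 -0.922 0.4 0 0.6; 0.07 -0.922 0.6 0 0.6; 0.07 -0.922 0.8 0 0.6; 0.07 -0.922 0.93 0 0.6; 0.07 -0.922 0.97 0 0.6; 0.07 -0.922 0.97 0 0.6; 0.07 -0.922 0.97 0 0.6; 0.07 -0.922 0.97 0 0.6"

```text
time: 11.77
tcp_pos: [0.5958, -0.0751, 0.1255]
orientation: [1.0, -0.007, 0.007, 0.004]
force: [-0.1, -0.2, 0.5]
opening: 0.0521
```

```bash
python3 -c "
from h import *
go(.5947,-.0736,.124)"
```

```text
t11.8 tcp [ 0.5958 -0.0751  0.1255] jawdeg -0.76 zaxis [ 0.0138 -0.0074 -0.9999] open 0.0521 F [-0.1 -0.2  0.5] shift [-0.008 -0.01   0.01 ]
```

Request:
move_arm:
  targets: "-0.008 -0.01 0.01 0 0.6; -0.008 -0.01 0.01 0 0.6; -0.008 -0.01 0.01 0 0.2; -0.008 -0.01 0.01 0 0.2; -0.008 -0.01 0.01 0 0.2; -0.008 -0.01 0.01 0 0.2; -0.008 -0.01 0.01 0 0.2; -0.008 -0.01 0.01 0 0.2; -0.008 -0.01 -0.03 0 0.2; -0.008 -0.01 -0.12 0 0.2; -0.008 -0.01 -0.26 0 0.2; -0.008 -0.01 -0.4 0 0.2; -0.008 -0.01 -0.54 0 0.2; -0.008 -0.01 -0.68 0 0.2; -0.008 -0.01 -0.82 0 0.2; -0.008 -0.01 -0.94 0 0.2; -0.008 -0.01 -1 0 0.2; -0.008 -0.01 -1 0 0.2"

```text
time: 13.27
tcp_pos: [0.5935, -0.0728, 0.2776]
orientation: [1.0, -0.007, 0.009, 0.004]
force: [0.7, -0.1, -2.1]
opening: 0.0275
```

```bash
python3 -c "
from h import *
go(.498,-.345,.1137)"
```

```text
t13.3 tcp [ 0.5935 -0.0728  0.2776] jawdeg -0.76 zaxis [ 0.0179 -0.0072 -0.9998] open 0.0275 F [ 0.7 -0.1 -2.1] shift [-0.632  1.815  1.094]
```

Request:
move_arm:
  targets: "-0.02 0.05 0 0 0.2; -0.05 0.15 0 0 0.2; -0.1 0.28 0 0 0.2; -0.15 0.42 0 0 0.2; -0.2 0.56 0 0 0.2; -0.25 0.7 0 0 0.2; -0.29 0.82 0 0 0.2; -0.31 0.88 0 0 0.2; -0.32 0.91 0 0 0.2; -0.32 0.91 0 0 0.2; -0.32 0.91 0 0 0.2; -0.32 0.91 0 0 0.2; -0.32 0.91 0 0 0.2"

```text
time: 14.35
tcp_pos: [0.5443, -0.2072, 0.2775]
orientation: [1.0, -0.005, 0.009, 0.003]
force: [0.4, -0.4, -1.7]
opening: 0.028
```

```bash
python3 -c "
from h import *
go(.498,-.345,.1137)"
```

```text
t14.3 tcp [ 0.5443 -0.2072  0.2775] jawdeg -0.62 zaxis [ 0.0176 -0.0066 -0.9998] open 0.0280 F [ 0.4 -0.4 -1.7] shift [-0.318  0.915  1.092]
```

Request:
move_arm:
  targets: "-0.02 0.05 0 0 0.2; -0.05 0.15 0 0 0.2; -0.1 0.3 0 0 0.2; -0.16 0.46 0 0 0.2; -0.22 0.62 0 0 0.2; -0.27 0.78 0 0 0.2; -0.3 0.88 0.04 0 0.2; -0.318 0.915 0.12 0 0.2; -0.318 0.915 0.26 0 0.2; -0.318 0.915 0.4 0 0.2; -0.318 0.915 0.54 0 0.2; -0.318 0.915 0.68 0 0.2; -0.318 0.915 0.82 0 0.2; -0.318 0.915 0.92 0 0.2; -0.318 0.915 0.98 0 0.2; -0.318 0.915 1 0 0.2; -0.318 0.915 1 0 0.2; -0.318 0.915 1 0 0.2; -0.318 0.915 1 0 0.2"

```text
time: 15.93
tcp_pos: [0.4984, -0.3453, 0.1286]
orientation: [1.0, -0.005, 0.01, 0.004]
force: [-0.0, 0.1, -1.1]
opening: 0.0272
```

```bash
python3 -c "
from h import *
go(.498,-.345,.1137)"
```

```text
t15.9 tcp [ 0.4984 -0.3453  0.1286] jawdeg -0.61 zaxis [ 0.0195 -0.0076 -0.9998] open 0.0272 F [-0.   0.1 -1.1] shift [-0.005 -0.003  0.099]
```

Request:
move_arm:
  targets: "0 0 0.02 0 0.2; 0 0 0.05 0 0.2; 0 0 0.08 0 0.2; 0 0 0.097 0 0.2; 0 0 0.099 0 0.2; 0 0 0.099 0 0.2; 0 0 0.099 0 0.25; 0 0 0.099 0 0.35; 0 0 0.099 0 0.45; 0 0 0.099 0 0.5; 0 0 0.099 0 0.5; 0 0 0 0 0.5; 0 0 -0.2 0 0.5; 0 0 -0.45 0 0.5; 0 0 -0.7 0 0.5; 0 0 -0.9 0 0.5; 0 0 -0.9 0 0.5; 0 0 -0.9 0 0.5; 0 0 -0.9 0 0.5"

```text
time: 17.52
tcp_pos: [0.4954, -0.3438, 0.263]
orientation: [1.0, -0.005, 0.009, 0.003]
force: [-0.0, -0.1, -0.1]
opening: 0.0435
```

```bash
python3 -c "
from h import *
go(.6169,-.1184,.124)
p,c=cam('top'); cv2.imwrite('pics/t4.png',crop(p,240,100,280,200,2.8))
p,c=cam('scene'); cv2.imwrite('pics/s4.png',crop(p,130,50,280,210,2.8))"
```

```text
t17.5 tcp [ 0.4954 -0.3438  0.263 ] jawdeg -0.61 zaxis [ 0.0187 -0.0067 -0.9998] open 0.0435 F [-0.  -0.1 -0.1] shift [ 0.777 -1.517  0.931]
```

View pics/s4.png

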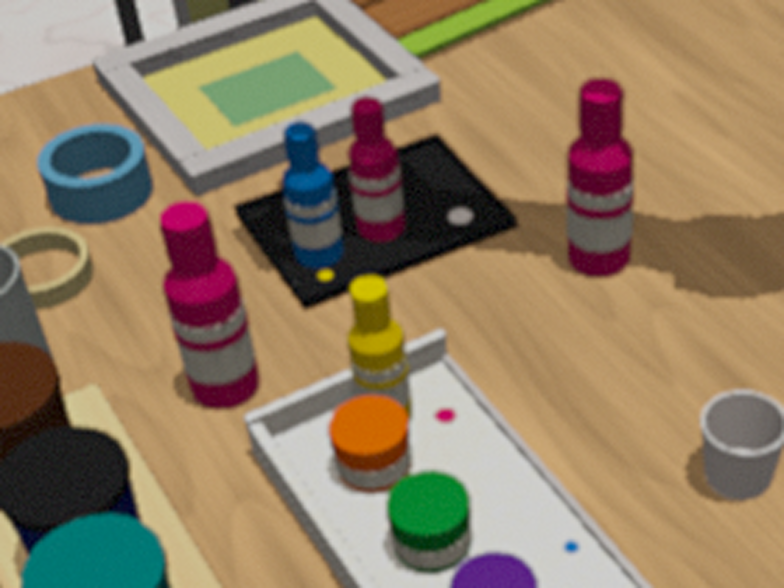

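Both bottles stand upright on the tray, at crop (315,215) and (377,185). Yellow and the orange pot are still in place.

Request:
move_arm:
  targets: "0.1 -0.2 0 0 0.6; 0.25 -0.45 0 0 0.6; 0.42 -0.7 0 0 0.6; 0.58 -0.93 0 0 0.6; 0.65 -1 0 0 0.6; 0.65 -1 0 0 0.6; 0.65 -1 0 0 0.6; 0.65 -1 0 0 0.6"

```text
time: 18.28
tcp_pos: [0.593, -0.1957, 0.2615]
orientation: [1.0, -0.006, 0.007, 0.003]
force: [-0.5, -1.2, 0.3]
opening: 0.052
```

Request:
move_arm:
  targets: "0.07 -0.2 0 0 0.6; 0.125 -0.42 0 0 0.6; 0.125 -0.517 0 0 0.6; 0.125 -0.517 0 0 0.6; 0.125 -0.517 0.1 0 0.6; 0.125 -0.517 0.25 0 0.6; 0.125 -0.517 0.45 0 0.6; 0.125 -0.517 0.65 0 0.6; 0.125 -0.517 0.82 0 0.6; 0.125 -0.517 0.92 0 0.6; 0.125 -0.517 0.92 0 0.6; 0.125 -0.517 0.92 0 0.6; 0.125 -0.517 0.92 0 0.6"

```text
time: 19.37
tcp_pos: [0.615, -0.1214, 0.1247]
orientation: [1.0, -0.007, 0.008, 0.004]
force: [-0.1, 0.9, 1.2]
opening: 0.0525
```

```bash
python3 -c "
from h import *
go(.6169,-.1184,.124)"
```

```text
t19.4 tcp [ 0.615  -0.1214  0.1247] jawdeg -0.84 zaxis [ 0.0161 -0.0079 -0.9998] open 0.0525 F [-0.1  0.9  1.2] shift [ 0.012 -0.02   0.005]
```

Request:
move_arm:
  targets: "0.012 -0.02 0.005 0 0.6; 0.012 -0.02 0.005 0 0.6; 0.012 -0.02 0.005 0 0.2; 0.012 -0.02 0.005 0 0.2; 0.012 -0.02 0.005 0 0.2; 0.012 -0.02 0.005 0 0.2; 0.012 -0.02 0.005 0 0.2; 0.012 -0.02 0.005 0 0.2; 0.012 -0.02 -0.03 0 0.2; 0.012 -0.02 -0.12 0 0.2; 0.012 -0.02 -0.26 0 0.2; 0.012 -0.02 -0.4 0 0.2; 0.012 -0.02 -0.54 0 0.2; 0.012 -0.02 -0.68 0 0.2; 0.012 -0.02 -0.82 0 0.2; 0.012 -0.02 -0.92 0 0.2; 0.012 -0.02 -0.97 0 0.2; 0.012 -0.02 -0.97 0 0.2; 0.012 -0.02 -0.97 0 0.2"

```text
time: 20.95
tcp_pos: [0.6142, -0.1172, 0.2703]
orientation: [1.0, -0.007, 0.008, 0.004]
force: [0.5, 0.4, -1.0]
opening: 0.0279
```

```bash
python3 -c "
from h import *
go(.43,-.345,.1135)"
```

```text
t20.9 tcp [ 0.6142 -0.1172  0.2703] jawdeg -0.84 zaxis [ 0.0161 -0.0076 -0.9998] open 0.0279 F [ 0.5  0.4 -1. ] shift [-1.223  1.529  1.037]
```

Request:
move_arm:
  targets: "-0.04 0.05 0 0 0.2; -0.12 0.15 0 0 0.2; -0.24 0.28 0 0 0.2; -0.37 0.42 0 0 0.2; -0.5 0.56 0 0 0.2; -0.63 0.7 0 0 0.2; -0.76 0.82 0 0 0.2; -0.86 0.92 0 0 0.2; -0.9 0.96 0 0 0.2; -0.9 0.96 0 0 0.2; -0.9 0.96 0 0 0.2; -0.9 0.96 0 0 0.2"

```text
time: 21.95
tcp_pos: [0.4781, -0.258, 0.2688]
orientation: [1.0, -0.006, 0.008, 0.003]
force: [1.0, -0.3, -1.3]
opening: 0.0277
```

Request:
move_arm:
  targets: "-0.03 0.05 0 0 0.2; -0.08 0.14 0 0 0.2; -0.15 0.26 0 0 0.2; -0.22 0.38 0 0 0.2; -0.28 0.48 0 0 0.2; -0.32 0.55 0 0 0.2; -0.323 0.569 0.04 0 0.2; -0.323 0.569 0.12 0 0.2; -0.323 0.569 0.26 0 0.2; -0.323 0.569 0.4 0 0.2; -0.323 0.569 0.54 0 0.2; -0.323 0.569 0.68 0 0.2; -0.323 0.569 0.8 0 0.2; -0.323 0.569 0.9 0 0.2; -0.323 0.569 0.94 0 0.2; -0.323 0.569 0.94 0 0.2; -0.323 0.569 0.94 0 0.2; -0.323 0.569 0.94 0 0.2"

```text
time: 23.45
tcp_pos: [0.4316, -0.3438, 0.1283]
orientation: [1.0, -0.006, 0.009, 0.004]
force: [0.7, -1.0, -0.6]
opening: 0.0278
```

```bash
python3 -c "
from h import *
go(.43,-.345,.1135)"
```

```text
t23.4 tcp [ 0.4316 -0.3438  0.1283] jawdeg -0.68 zaxis [ 0.0173 -0.0078 -0.9998] open 0.0278 F [ 0.7 -1.  -0.6] shift [-0.012  0.007  0.098]
```

Request:
move_arm:
  targets: "-0.005 0.003 0.02 0 0.2; -0.012 0.007 0.05 0 0.2; -0.012 0.007 0.08 0 0.2; -0.012 0.007 0.096 0 0.2; -0.012 0.007 0.098 0 0.2; -0.012 0.007 0.098 0 0.2; -0.012 0.007 0.098 0 0.25; -0.012 0.007 0.098 0 0.35; -0.012 0.007 0.098 0 0.45; -0.012 0.007 0.098 0 0.5; -0.012 0.007 0.098 0 0.5; -0.012 0.007 0 0 0.5; -0.012 0.007 -0.2 0 0.5; -0.012 0.007 -0.45 0 0.5; -0.012 0.007 -0.6 0 0.5; -0.012 0.007 -0.6 0 0.5; -0.012 0.007 -0.6 0 0.5; -0.012 0.007 -0.6 0 0.5"

```text
time: 24.95
tcp_pos: [0.4279, -0.3436, 0.2176]
orientation: [1.0, -0.006, 0.008, 0.003]
force: [-0.2, 0.2, -0.5]
opening: 0.0436
```

Request:
move_arm:
  targets: "0.15 -0.2 0 0.07 1; 0.35 -0.45 0 0.14 1; 0.55 -0.7 0 0.21 1; 0.75 -0.93 0 0.28 1; 0.8 -1 0 0.35 1; 0.8 -1 0 0.42 1; 0.8 -1 0 0.5 1; 0.8 -1 0 0.5 1; 0.8 -1 0 0.5 1; 0.8 -1 0 0.5 1"

```text
time: 25.78
tcp_pos: [0.5489, -0.1951, 0.2178]
orientation: [0.922, -0.387, 0.008, 0.0]
force: [-0.6, 0.0, 0.3]
opening: 0.087
```

```bash
python3 -c "
from h import *
go(.6517,-.0732,.17)"
```

```text
t25.8 tcp [ 0.5489 -0.1951  0.2178] jawdeg -45.57 zaxis [ 0.0149 -0.0067 -0.9999] open 0.0870 F [-0.6  0.   0.3] shift [-0.106 -1.056  0.323]
```

Request:
move_arm:
  targets: "-0.03 -0.25 0 0 1; -0.06 -0.5 0 0 1; -0.09 -0.75 0 0 1; -0.106 -0.95 0 0 1; -0.106 -1 0 0 1; -0.106 -1 0 0 1; -0.106 -1 0.1 0 1; -0.106 -1 0.25 0 1; -0.106 -1 0.4 0 1; -0.106 -1 0.4 0 1; -0.106 -1 0.4 0 1; -0.106 -1 0.4 0 1"

```text
time: 26.78
tcp_pos: [0.6458, -0.081, 0.1598]
orientation: [0.922, -0.388, 0.009, 0.0]
force: [0.3, 0.2, 0.6]
opening: 0.0873
```

```bash
python3 -c "
from h import *
go(.6517,-.0732,.036)"
```

```text
t26.8 tcp [ 0.6458 -0.081   0.1598] jawdeg -45.68 zaxis [ 0.0165 -0.0073 -0.9998] open 0.0873 F [0.3 0.2 0.6] shift [-0.024 -0.059  0.826]
```

Request:
move_arm:
  targets: "-0.024 -0.059 0 0 1; -0.024 -0.059 0.05 0 1; -0.024 -0.059 0.15 0 1; -0.024 -0.059 0.3 0 1; -0.024 -0.059 0.45 0 1; -0.024 -0.059 0.58 0 1; -0.024 -0.059 0.7 0 1; -0.024 -0.059 0.78 0 1; -0.024 -0.059 0.82 0 1; -0.024 -0.059 0.82 0 1; -0.024 -0.059 0.82 0 1; -0.024 -0.059 0.82 0 1"

```text
time: 27.78
tcp_pos: [0.6526, -0.0734, 0.0381]
orientation: [0.922, -0.388, 0.01, -0.0]
force: [0.6, -0.8, 0.5]
opening: 0.0871
```

```bash
python3 -c "
from h import *
go(.6517,-.0732,.036)
p,c=cam('scene'); cv2.imwrite('pics/s5.png',crop(p,130,50,280,210,2.8))"
```

```text
t27.8 tcp [ 0.6526 -0.0734  0.0381] jawdeg -45.68 zaxis [ 0.0187 -0.0075 -0.9998] open 0.0871 F [ 0.6 -0.8  0.5] shift [-0.006  0.004  0.014]
```

View pics/s5.png

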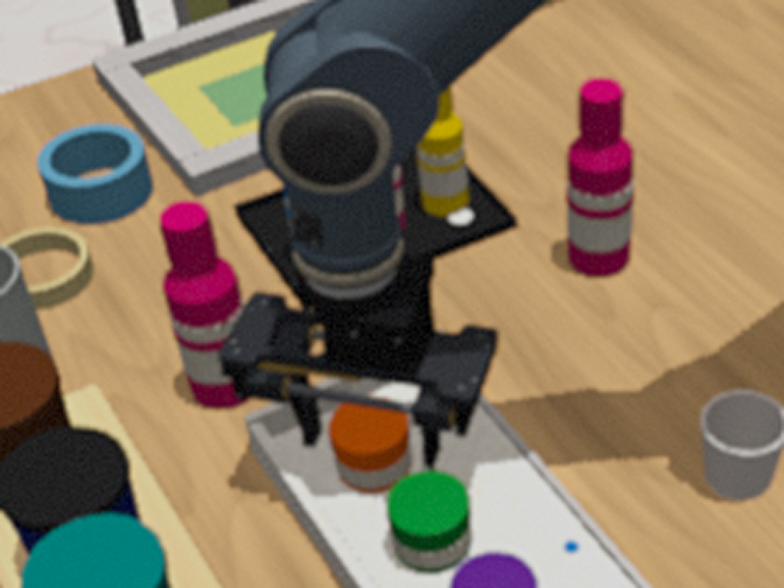

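Request:
move_arm:
  targets: "-0.006 0.004 0.006 0 1; -0.006 0.004 0.006 0 1; -0.006 0.004 0.006 0 0.5; -0.006 0.004 0.006 0 0.5; -0.006 0.004 0.006 0 0.5; -0.006 0.004 0.006 0 0.5; -0.006 0.004 0.006 0 0.5; -0.006 0.004 0.006 0 0.5; -0.006 0.004 0.006 0 0.5"
  force: 20

```text
time: 28.58
tcp_pos: [0.6519, -0.0735, 0.0374]
orientation: [0.922, -0.388, 0.011, -0.0]
force: [1.0, -1.0, -0.5]
opening: 0.0612
```

```bash
python3 -c "
from h import *
go(.462,.3435,.14)"
```

```text
t28.6 tcp [ 0.6519 -0.0735  0.0374] jawdeg -45.69 zaxis [ 0.0196 -0.008  -0.9998] open 0.0612 F [ 1.  -1.  -0.5] shift [-2.86  -1.042 -0.731]
```

Request:
move_arm:
  targets: "0 0 -0.03 0 0.5; 0 0 -0.1 0 0.5; 0 0 -0.22 0 0.5; 0 0 -0.36 0 0.5; 0 0 -0.5 0 0.5; 0 0 -0.62 0 0.5; 0 0 -0.7 0 0.5; -0.04 -0.01 -0.73 0 0.5; -0.12 -0.04 -0.73 0 0.5; -0.24 -0.08 -0.73 0 0.5; -0.38 -0.13 -0.73 0 0.5; -0.52 -0.18 -0.73 0 0.5; -0.66 -0.23 -0.73 0 0.5; -0.78 -0.28 -0.73 0 0.5; -0.88 -0.32 -0.73 0 0.5; -0.94 -0.34 -0.73 0 0.5; -0.95 -0.345 -0.73 0 0.5; -0.95 -0.345 -0.73 0 0.5; -0.95 -0.345 -0.73 0 0.5; -0.95 -0.345 -0.73 0 0.5"

```text
time: 30.25
tcp_pos: [0.5875, 0.064, 0.1446]
orientation: [0.921, -0.389, 0.011, 0.0]
force: [0.5, -0.4, -2.5]
opening: 0.0612
```

```bash
python3 -c "
from h import *
go(.462,.3435,.14)"
```

```text
t30.2 tcp [0.5875 0.064  0.1446] jawdeg -45.80 zaxis [ 0.0199 -0.0088 -0.9998] open 0.0612 F [ 0.5 -0.4 -2.5] shift [-1.919 -0.699 -0.003]
```

Request:
move_arm:
  targets: "-0.04 -0.015 0 0 0.5; -0.12 -0.045 0 0 0.5; -0.24 -0.09 0 0 0.5; -0.38 -0.14 0 0 0.5; -0.52 -0.19 0 0 0.5; -0.66 -0.24 0 0 0.5; -0.78 -0.285 0 0 0.5; -0.88 -0.32 0 0 0.5; -0.95 -0.345 0 0 0.5; -0.96 -0.35 0 0 0.5; -0.96 -0.35 0 0 0.5; -0.96 -0.35 0 0 0.5; -0.96 -0.35 0 0 0.5"

```text
time: 31.33
tcp_pos: [0.5253, 0.2024, 0.1423]
orientation: [0.921, -0.39, 0.011, 0.0]
force: [-0.0, -0.2, -1.4]
opening: 0.0614
```

Request:
move_arm:
  targets: "-0.04 -0.015 0 0 0.5; -0.12 -0.045 0 0 0.5; -0.24 -0.09 0 0 0.5; -0.38 -0.14 0 0 0.5; -0.52 -0.19 0 0 0.5; -0.66 -0.24 0 0 0.5; -0.78 -0.285 0 0 0.5; -0.88 -0.32 0 0 0.5; -0.95 -0.345 0.04 0 0.5; -0.96 -0.35 0.1 0 0.5; -0.96 -0.35 0.18 0 0.5; -0.96 -0.35 0.26 0 0.5; -0.96 -0.35 0.34 0 0.5; -0.96 -0.35 0.4 0 0.5; -0.96 -0.35 0.4 0 0.5; -0.96 -0.35 0.4 0 0.5; -0.96 -0.35 0.4 0 0.5"

```text
time: 32.75
tcp_pos: [0.4648, 0.3415, 0.0799]
orientation: [0.921, -0.391, 0.011, 0.0]
force: [0.4, 0.3, -2.6]
opening: 0.0614
```

```bash
python3 -c "
from h import *
go(.462,.3435,.0667)
p,c=cam('top'); a=crop(p,110,180,140,140,4)
p,c=cam('scene'); b=crop(p,390,230,160,140,4)
cv2.imwrite('pics/s6.png',cv2.resize(np.hstack([a,b]),None,fx=.65,fy=.65))
print(proj(c,[[.462,.3435,.044]]))"
```

```text
t32.8 tcp [0.4648 0.3415 0.0799] jawdeg -45.99 zaxis [ 0.0211 -0.0091 -0.9997] open 0.0614 F [ 0.4  0.3 -2.6] shift [-0.025  0.005  0.088]
[[461.70570523 304.46227428]]
```

View pics/s6.png

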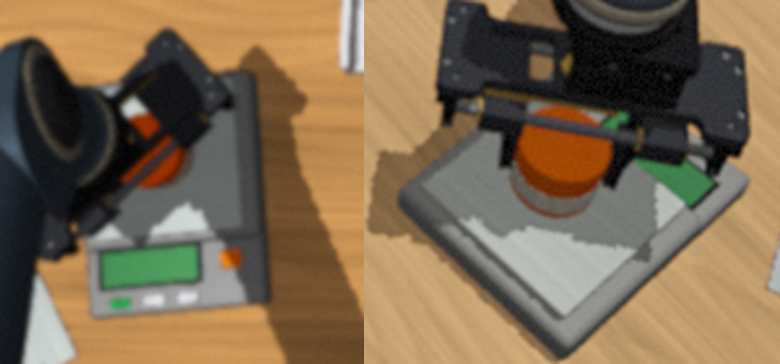

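Request:
move_arm:
  targets: "-0.025 0.005 0.01 0 0.5; -0.025 0.005 0.03 0 0.5; -0.025 0.005 0.05 0 0.5; -0.025 0.005 0.065 0 0.5; -0.025 0.005 0.075 0 0.5; -0.025 0.005 0.08 0 0.5; -0.025 0.005 0.084 0 0.5; -0.025 0.005 0.088 0 0.5; -0.025 0.005 0.09 0 0.5; -0.025 0.005 0.09 0 0.5; -0.025 0.005 0.09 0 0.5"

```text
time: 33.77
tcp_pos: [0.462, 0.3441, 0.0668]
orientation: [0.921, -0.39, 0.012, -0.0]
force: [0.3, 0.5, -1.3]
opening: 0.0615
```

```bash
python3 -c "
from h import *
go(.462,.3435,.0664)"
```

```text
t33.8 tcp [0.462  0.3441 0.0668] jawdeg -45.95 zaxis [ 0.0216 -0.0083 -0.9997] open 0.0615 F [ 0.3  0.5 -1.3] shift [0.003 0.003 0.003]
```

Request:
move_arm:
  targets: "0 0 0.003 0 0.5; 0 0 0.006 0 0.5; 0 0 0.008 0 0.5; 0 0 0.008 0 0.5; 0 0 0.008 0 0.5"

```text
time: 34.18
tcp_pos: [0.4622, 0.3442, 0.0663]
orientation: [0.921, -0.39, 0.011, -0.001]
force: [-1.5, -1.4, 5.7]
opening: 0.061
```

Request:
move_arm:
  targets: "0 0 -0.002 0 0.5; 0 0 -0.002 0 0.75; 0 0 -0.002 0 0.85; 0 0 -0.002 0 1; 0 0 -0.002 0 1; 0 0 -0.002 0 1; 0 0 -0.05 0 1; 0 0 -0.2 0 1; 0 0 -0.4 0 1; 0 0 -0.6 0 1; 0 0 -0.8 0 1; 0 0 -0.9 0 1; 0 0 -0.9 0 1; 0 0 -0.9 0 1; 0 0 -0.9 0 1"

```text
time: 35.43
tcp_pos: [0.4586, 0.3449, 0.2006]
orientation: [0.921, -0.39, 0.011, -0.0]
force: [-0.7, -0.1, -0.7]
opening: 0.0867
```

```bash
python3 -c "
from h import *
go(.43,-.345,.25)"
```

```text
t35.4 tcp [0.4586 0.3449 0.2006] jawdeg -45.95 zaxis [ 0.0203 -0.0084 -0.9998] open 0.0867 F [-0.7 -0.1 -0.7] shift [ 3.179  3.332 -0.295]
```

Request:
move_arm:
  targets: "0.2 0.15 -0.1 0 1; 0.45 0.32 -0.2 0 1; 0.7 0.5 -0.3 0 1; 0.95 0.67 -0.33 0 0.6; 1 0.7 -0.33 0 0.55; 1 0.7 -0.33 0 0.55; 1 0.7 -0.33 0 0.55; 1 0.7 -0.33 0 0.55; 1 0.7 -0.33 0 0.55"
  force: 15

```text
time: 36.18
tcp_pos: [0.4856, 0.166, 0.2512]
orientation: [0.921, -0.389, 0.01, 0.001]
force: [0.6, -0.0, 0.1]
opening: 0.0551
```

Request:
move_arm:
  targets: "0.2 0.18 0 0 0.55; 0.45 0.4 0 0 0.55; 0.7 0.63 0 0 0.55; 0.95 0.86 0 0 0.55; 1 0.9 0 0 0.55; 1 0.9 0 0 0.55; 1 0.9 0 0 0.55; 1 0.9 0 0 0.55; 1 0.9 0 0 0.55"

```text
time: 36.93
tcp_pos: [0.4936, -0.0332, 0.2528]
orientation: [0.922, -0.387, 0.01, 0.001]
force: [0.3, 1.2, -0.0]
opening: 0.0476
```

Request:
move_arm:
  targets: "0.2 0.2 0 -0.06 0.55; 0.4 0.4 0 -0.13 0.55; 0.6 0.6 0 -0.2 0.55; 0.8 0.8 0 -0.27 0.55; 0.95 0.95 0 -0.34 0.55; 1 1 0 -0.41 0.55; 1 1 0 -0.48 0.55; 1 1 0 -0.51 0.55; 1 1 0 -0.51 0.55; 1 1 0 -0.51 0.55; 1 1 0 -0.51 0.55"

```text
time: 37.85
tcp_pos: [0.4922, -0.2438, 0.2545]
orientation: [1.0, 0.004, 0.009, 0.005]
force: [0.0, -0.1, -0.0]
opening: 0.0476
```

```bash
python3 -c "
from h import *
go(.43,-.345,.1135)
p,ct=cam('top');cv2.imwrite('pics/t7.png',p[170:310,110:250])
cv2.imwrite('pics/t7.png',np.hstack([crop(p,125,195,100,110,3.9),crop(p,430,170,100,110,3.9)]))
p,cs=cam('scene');cv2.imwrite('pics/s7.png',crop(p,200,70,140,105,5.5))"
```

```text
t37.9 tcp [ 0.4922 -0.2438  0.2545] jawdeg 0.43 zaxis [ 0.0174 -0.0092 -0.9998] open 0.0476 F [ 0.  -0.1 -0. ] shift [-0.436  0.663  0.938]
```

View pics/t7.png

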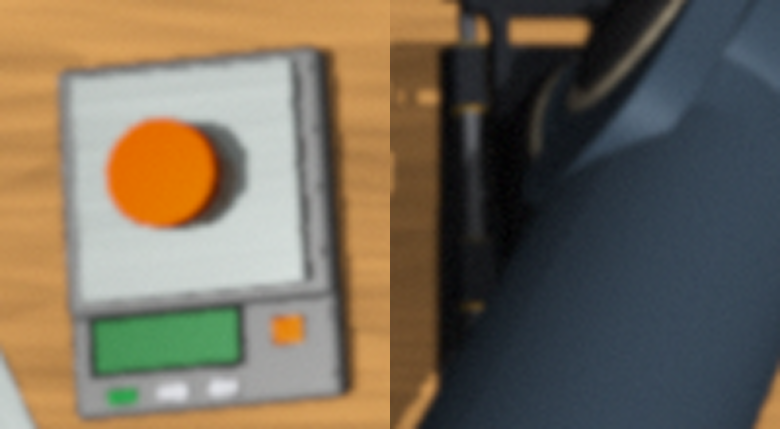

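View pics/s7.png

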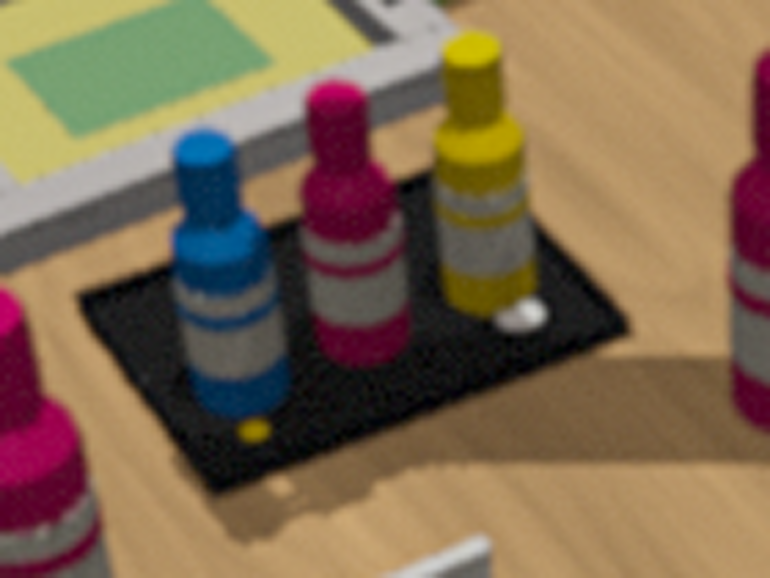

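All three bottles stand upright on the tray, with caps at crop (206,145), (338,96) and (472,47). The pot is on the pan at crop (162,172). I'll check these numbers.

```bash
python3 -c "
from h import *
np.set_printoptions(precision=4,suppress=True)
_,ct=cam('top');_,cs=cam('scene')
print('pot',back(ct,[[162.5/3.9-.5+125,172.5/3.9-.5+195]],.094))
print('bmy',back(cs,(np.array([[206,145],[338,96],[472,47.]])+.5)/5.5-.5+[200,70],.142))"
```

```text
pot [[0.4618 0.3422 0.094 ]]
bmy [[ 0.5639 -0.3445  0.142 ]
 [ 0.4986 -0.3452  0.142 ]
 [ 0.4298 -0.3454  0.142 ]]
```

Request:
move_arm:
  targets: "-0.1 0.18 0 0 0.6; -0.25 0.4 0 0 0.6; -0.4 0.6 0 0 0.6; -0.436 0.663 0 0 0.6; -0.436 0.663 0 0 0.6; -0.436 0.663 0.1 0 0.6; -0.436 0.663 0.25 0 0.6; -0.436 0.663 0.45 0 0.6; -0.436 0.663 0.65 0 0.6; -0.436 0.663 0.82 0 0.6; -0.436 0.663 0.92 0 0.6; -0.436 0.663 0.94 0 0.6; -0.436 0.663 0.94 0 0.6; -0.436 0.663 0.94 0 0.6; -0.436 0.663 0.94 0 0.6"

```text
time: 39.3
tcp_pos: [0.4307, -0.3462, 0.1149]
orientation: [1.0, 0.004, 0.01, 0.005]
force: [-0.2, 0.2, 1.0]
opening: 0.0525
```

```bash
python3 -c "
from h import *
go(.43,-.345,.1135)"
```

```text
t39.3 tcp [ 0.4307 -0.3462  0.1149] jawdeg 0.44 zaxis [ 0.0201 -0.0106 -0.9997] open 0.0525 F [-0.2  0.2  1. ] shift [-0.005 -0.008  0.009]
```

Request:
move_arm:
  targets: "-0.005 -0.008 0.005 0 0.6; -0.005 -0.008 0.005 0 0.6; -0.005 -0.008 0.005 0 0.2; -0.005 -0.008 0.005 0 0.2; -0.005 -0.008 0.005 0 0.2; -0.005 -0.008 0.005 0 0.2; -0.005 -0.008 0.005 0 0.2; -0.005 -0.008 0.005 0 0.2; -0.005 -0.008 -0.03 0 0.2; -0.005 -0.008 -0.12 0 0.2; -0.005 -0.008 -0.26 0 0.2; -0.005 -0.008 -0.4 0 0.2; -0.005 -0.008 -0.54 0 0.2; -0.005 -0.008 -0.68 0 0.2; -0.005 -0.008 -0.82 0 0.2; -0.005 -0.008 -0.92 0 0.2; -0.005 -0.008 -0.97 0 0.2; -0.005 -0.008 -0.97 0 0.2; -0.005 -0.008 -0.97 0 0.2; -0.005 -0.008 -0.97 0 0.2"

```text
time: 40.97
tcp_pos: [0.4265, -0.3427, 0.2591]
orientation: [1.0, 0.004, 0.009, 0.005]
force: [-1.0, -0.3, -1.7]
opening: 0.0279
```

```bash
python3 -c "
from h import *
go(.6169,-.1184,.1257)"
```

```text
t41.0 tcp [ 0.4265 -0.3427  0.2591] jawdeg 0.44 zaxis [ 0.0182 -0.0094 -0.9998] open 0.0279 F [-1.  -0.3 -1.7] shift [ 1.265 -1.494  0.898]
```

Request:
move_arm:
  targets: "0.04 -0.05 0 0 0.2; 0.12 -0.15 0 0 0.2; 0.24 -0.28 0 0 0.2; 0.37 -0.42 0 0 0.2; 0.5 -0.56 0 0 0.2; 0.63 -0.7 0 0 0.2; 0.74 -0.82 0 0 0.2; 0.82 -0.92 0 0 0.2; 0.85 -0.98 0 0 0.2; 0.85 -0.98 0 0 0.2; 0.85 -0.98 0 0 0.2; 0.85 -0.98 0 0 0.2"

```text
time: 41.97
tcp_pos: [0.5516, -0.1963, 0.2598]
orientation: [1.0, 0.003, 0.009, 0.005]
force: [0.6, -0.3, -1.0]
opening: 0.0274
```

```bash
python3 -c "
from h import *
go(.6169,-.1184,.1257)"
```

```text
t42.0 tcp [ 0.5516 -0.1963  0.2598] jawdeg 0.30 zaxis [ 0.0172 -0.01   -0.9998] open 0.0274 F [ 0.6 -0.3 -1. ] shift [ 0.423 -0.526  0.896]
```

Request:
move_arm:
  targets: "0.04 -0.05 0 0 0.2; 0.12 -0.14 0 0 0.2; 0.22 -0.26 0 0 0.2; 0.32 -0.38 0 0 0.2; 0.39 -0.48 0 0 0.2; 0.42 -0.526 0 0 0.2; 0.423 -0.526 0.04 0 0.2; 0.423 -0.526 0.12 0 0.2; 0.423 -0.526 0.26 0 0.2; 0.423 -0.526 0.4 0 0.2; 0.423 -0.526 0.54 0 0.2; 0.423 -0.526 0.66 0 0.2; 0.423 -0.526 0.75 0 0.2; 0.423 -0.526 0.8 0 0.2; 0.423 -0.526 0.8 0 0.2; 0.423 -0.526 0.8 0 0.2; 0.423 -0.526 0.8 0 0.2"

```text
time: 43.38
tcp_pos: [0.6173, -0.1189, 0.1412]
orientation: [1.0, 0.002, 0.01, 0.005]
force: [-0.8, -0.4, -1.2]
opening: 0.0276
```

```bash
python3 -c "
from h import *
go(.6169,-.1184,.1252)"
```

```text
t43.4 tcp [ 0.6173 -0.1189  0.1412] jawdeg 0.27 zaxis [ 0.0191 -0.0104 -0.9998] open 0.0276 F [-0.8 -0.4 -1.2] shift [-0.005 -0.004  0.107]
```

Request:
move_arm:
  targets: "-0.005 -0.004 0.03 0 0.2; -0.005 -0.004 0.06 0 0.2; -0.005 -0.004 0.085 0 0.2; -0.005 -0.004 0.1 0 0.2; -0.005 -0.004 0.107 0 0.2; -0.005 -0.004 0.109 0 0.2; -0.005 -0.004 0.109 0 0.2; -0.005 -0.004 0.109 0 0.25; -0.005 -0.004 0.109 0 0.35; -0.005 -0.004 0.109 0 0.45; -0.005 -0.004 0.109 0 0.5; -0.005 -0.004 0.109 0 0.5; -0.005 -0.004 0 0 0.5; -0.005 -0.004 -0.2 0 0.5; -0.005 -0.004 -0.45 0 0.5; -0.005 -0.004 -0.7 0 0.5; -0.005 -0.004 -0.8 0 0.5; -0.005 -0.004 -0.8 0 0.5; -0.005 -0.004 -0.8 0 0.5; -0.005 -0.004 -0.8 0 0.5"

```text
time: 45.05
tcp_pos: [0.6135, -0.1165, 0.2598]
orientation: [1.0, 0.002, 0.008, 0.005]
force: [-0.4, 0.5, -0.8]
opening: 0.0433
```

Request:
move_arm:
  targets: "-0.05 0.2 0 0 0.55; -0.12 0.45 0 0 0.55; -0.2 0.7 0 0 0.55; -0.25 0.95 0 0 0.55; -0.25 1 0 0 0.55; -0.25 1 0 0 0.55; -0.25 1 0 0 0.55; -0.25 1 0 0 0.55"

```text
time: 45.72
tcp_pos: [0.5772, -0.2645, 0.2592]
orientation: [1.0, 0.004, 0.007, 0.004]
force: [1.4, 1.2, -0.3]
opening: 0.0479
```

```bash
python3 -c "
from h import *
go(.565,-.345,.1135)
p,c=cam('scene');cv2.imwrite('pics/s8.png',crop(p,200,70,160,120,5))"
```

```text
t45.7 tcp [ 0.5772 -0.2645  0.2592] jawdeg 0.43 zaxis [ 0.015  -0.008  -0.9999] open 0.0479 F [ 1.4  1.2 -0.3] shift [-0.1    0.528  0.974]
```

View pics/s8.png

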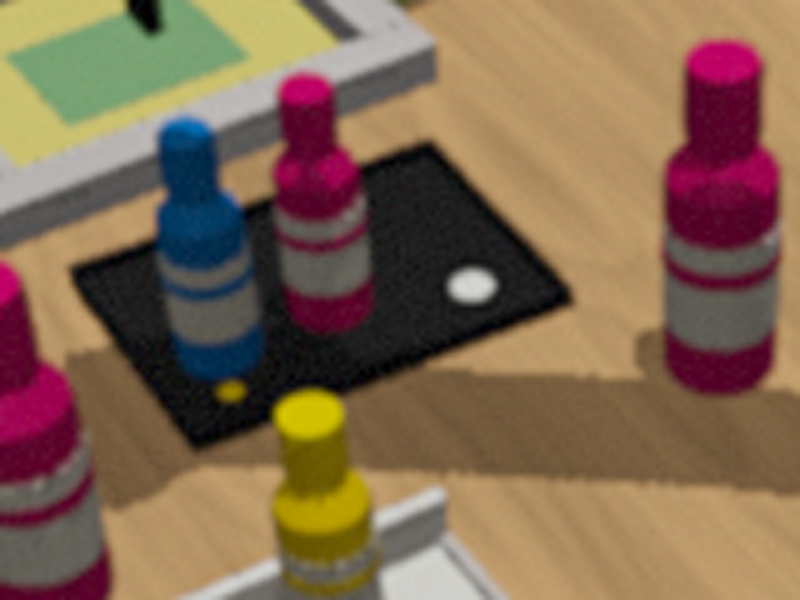

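Yellow's cap is back at scene pixel (261.4,152.8), against (261.2,152.8) originally. Blue is next.

Request:
move_arm:
  targets: "-0.05 0.2 0 0 0.55; -0.09 0.42 0 0 0.55; -0.1 0.52 0 0 0.55; -0.1 0.528 0 0 0.55; -0.1 0.528 0 0 0.55; -0.1 0.528 0.1 0 0.55; -0.1 0.528 0.25 0 0.55; -0.1 0.528 0.45 0 0.55; -0.1 0.528 0.65 0 0.55; -0.1 0.528 0.82 0 0.55; -0.1 0.528 0.93 0 0.55; -0.1 0.528 0.975 0 0.55; -0.1 0.528 0.975 0 0.55; -0.1 0.528 0.975 0 0.55; -0.1 0.528 0.975 0 0.55"

```text
time: 47.02
tcp_pos: [0.5666, -0.3446, 0.1152]
orientation: [1.0, 0.005, 0.009, 0.005]
force: [0.2, 0.2, 0.5]
opening: 0.0479
```

```bash
python3 -c "
from h import *
go(.565,-.345,.1135)"
```

```text
t47.0 tcp [ 0.5666 -0.3446  0.1152] jawdeg 0.54 zaxis [ 0.0179 -0.0092 -0.9998] open 0.0479 F [0.2 0.2 0.5] shift [-0.011  0.002  0.011]
```

Request:
move_arm:
  targets: "-0.011 0.002 0.006 0 0.6; -0.011 0.002 0.006 0 0.6; -0.011 0.002 0.006 0 0.2; -0.011 0.002 0.006 0 0.2; -0.011 0.002 0.006 0 0.2; -0.011 0.002 0.006 0 0.2; -0.011 0.002 0.006 0 0.2; -0.011 0.002 0.006 0 0.2; -0.011 0.002 -0.03 0 0.2; -0.011 0.002 -0.12 0 0.2; -0.011 0.002 -0.26 0 0.2; -0.011 0.002 -0.4 0 0.2; -0.011 0.002 -0.54 0 0.2; -0.011 0.002 -0.68 0 0.2; -0.011 0.002 -0.82 0 0.2; -0.011 0.002 -0.94 0 0.2; -0.011 0.002 -1 0 0.2; -0.011 0.002 -1 0 0.2; -0.011 0.002 -1 0 0.2; -0.011 0.002 -1 0 0.2"

```text
time: 48.68
tcp_pos: [0.5617, -0.3429, 0.2639]
orientation: [1.0, 0.005, 0.008, 0.004]
force: [-0.5, 0.2, -2.2]
opening: 0.0278
```

Request:
move_arm:
  targets: "0 -0.05 -0.05 0 0.2; 0 -0.15 -0.1 0 0.2; 0 -0.28 -0.15 0 0.2; 0 -0.42 -0.15 0 0.2; 0 -0.56 -0.15 0 0.2; 0 -0.7 -0.15 0 0.2; 0 -0.82 -0.15 0 0.2; 0 -0.92 -0.15 0 0.2; 0 -0.98 -0.15 0 0.2; 0 -1 -0.15 0 0.2; 0 -1 -0.15 0 0.2; 0 -1 -0.15 0 0.2; 0 -1 -0.15 0 0.2"

```text
time: 49.77
tcp_pos: [0.5596, -0.1941, 0.2853]
orientation: [1.0, 0.004, 0.008, 0.004]
force: [-0.3, 0.5, -1.3]
opening: 0.0276
```

```bash
python3 -c "
from h import *
go(.6164,-.0285,.1252)"
```

```text
t49.8 tcp [ 0.5596 -0.1941  0.2853] jawdeg 0.43 zaxis [ 0.0159 -0.0088 -0.9998] open 0.0276 F [-0.3  0.5 -1.3] shift [ 0.37  -1.111  1.063]
```

Bottle bottom is now at z≈0.175, above the caps.

Request:
move_arm:
  targets: "0 -0.05 0 0 0.2; 0.02 -0.15 0 0 0.2; 0.05 -0.28 0 0 0.2; 0.1 -0.42 0 0 0.2; 0.16 -0.56 0 0 0.2; 0.22 -0.7 0 0 0.2; 0.28 -0.82 0 0 0.2; 0.33 -0.92 0 0 0.2; 0.37 -0.98 0 0 0.2; 0.37 -1 0 0 0.2; 0.37 -1 0 0 0.2; 0.37 -1 0 0 0.2; 0.37 -1 0 0 0.2"

```text
time: 50.85
tcp_pos: [0.6135, -0.0456, 0.285]
orientation: [1.0, 0.002, 0.008, 0.005]
force: [0.1, -0.4, -1.0]
opening: 0.0274
```

```bash
python3 -c "
from h import *
go(.6164,-.0285,.1252)"
```

```text
t50.9 tcp [ 0.6135 -0.0456  0.285 ] jawdeg 0.28 zaxis [ 0.0158 -0.0094 -0.9998] open 0.0274 F [ 0.1 -0.4 -1. ] shift [ 0.003 -0.124  1.065]
```

Request:
move_arm:
  targets: "0 -0.04 0 0 0.2; 0.003 -0.1 0 0 0.2; 0.003 -0.124 0.04 0 0.2; 0.003 -0.124 0.12 0 0.2; 0.003 -0.124 0.26 0 0.2; 0.003 -0.124 0.4 0 0.2; 0.003 -0.124 0.54 0 0.2; 0.003 -0.124 0.68 0 0.2; 0.003 -0.124 0.8 0 0.2; 0.003 -0.124 0.9 0 0.2; 0.003 -0.124 0.96 0 0.2; 0.003 -0.124 0.97 0 0.2; 0.003 -0.124 0.97 0 0.2; 0.003 -0.124 0.97 0 0.2; 0.003 -0.124 0.97 0 0.2"

```text
time: 52.1
tcp_pos: [0.6169, -0.0285, 0.1405]
orientation: [1.0, 0.002, 0.009, 0.005]
force: [-0.3, 0.6, -1.2]
opening: 0.0276
```

```bash
python3 -c "
from h import *
go(.6164,-.0285,.1252)"
```

```text
t52.1 tcp [ 0.6169 -0.0285  0.1405] jawdeg 0.28 zaxis [ 0.0179 -0.0093 -0.9998] open 0.0276 F [-0.3  0.6 -1.2] shift [-0.005 -0.001  0.102]
```

Request:
move_arm:
  targets: "-0.005 0 0.03 0 0.2; -0.005 0 0.06 0 0.2; -0.005 0 0.085 0 0.2; -0.005 0 0.098 0 0.2; -0.005 0 0.103 0 0.2; -0.005 0 0.105 0 0.2; -0.005 0 0.105 0 0.2; -0.005 0 0.105 0 0.25; -0.005 0 0.105 0 0.35; -0.005 0 0.105 0 0.45; -0.005 0 0.105 0 0.5; -0.005 0 0.105 0 0.5; -0.005 0 0 0 0.5; -0.005 0 -0.2 0 0.5; -0.005 0 -0.45 0 0.5; -0.005 0 -0.7 0 0.5; -0.005 0 -0.8 0 0.5; -0.005 0 -0.8 0 0.5; -0.005 0 -0.8 0 0.5; -0.005 0 -0.8 0 0.5"

```text
time: 53.77
tcp_pos: [0.6131, -0.027, 0.2589]
orientation: [1.0, 0.002, 0.008, 0.005]
force: [0.8, 0.0, -1.4]
opening: 0.0436
```

Request:
move_arm:
  targets: "-0.07 0.2 0 0 0.55; -0.16 0.45 0 0 0.55; -0.25 0.7 0 0 0.55; -0.35 0.95 0 0 0.55; -0.37 1 0 0 0.55; -0.37 1 0 0 0.55; -0.37 1 0 0 0.55; -0.37 1 0 0 0.55"

```text
time: 54.43
tcp_pos: [0.5588, -0.175, 0.2582]
orientation: [1.0, 0.004, 0.007, 0.004]
force: [0.1, -0.1, -0.1]
opening: 0.048
```

```bash
python3 -c "
from h import *
go(.498,-.345,.1137)"
```

```text
t54.4 tcp [ 0.5588 -0.175   0.2582] jawdeg 0.44 zaxis [ 0.0136 -0.0081 -0.9999] open 0.0480 F [ 0.1 -0.1 -0.1] shift [-0.427  1.122  0.967]
```

Request:
move_arm:
  targets: "-0.1 0.25 0 0 0.55; -0.2 0.5 0 0 0.55; -0.33 0.75 0 0 0.55; -0.42 0.95 0 0 0.55; -0.427 1 0 0 0.55; -0.427 1 0.05 0 0.55; -0.427 1 0.1 0 0.55; -0.427 1 0.1 0 0.55; -0.427 1 0.1 0 0.55; -0.427 1 0.1 0 0.55"

```text
time: 55.27
tcp_pos: [0.4973, -0.3238, 0.2431]
orientation: [1.0, 0.006, 0.006, 0.004]
force: [-0.8, 0.7, 0.7]
opening: 0.0478
```

```bash
python3 -c "
from h import *
go(.498,-.345,.1145)"
```

```text
t55.3 tcp [ 0.4973 -0.3238  0.2431] jawdeg 0.64 zaxis [ 0.013  -0.0073 -0.9999] open 0.0478 F [-0.8  0.7  0.7] shift [-0.008  0.135  0.858]
```

Request:
move_arm:
  targets: "-0.008 0.08 0 0 0.55; -0.008 0.135 0 0 0.55; -0.008 0.135 0.1 0 0.55; -0.008 0.135 0.25 0 0.55; -0.008 0.135 0.45 0 0.55; -0.008 0.135 0.65 0 0.55; -0.008 0.135 0.8 0 0.55; -0.008 0.135 0.858 0 0.55; -0.008 0.135 0.858 0 0.55; -0.008 0.135 0.858 0 0.55; -0.008 0.135 0.858 0 0.55; -0.008 0.135 0.858 0 0.55"

```text
time: 56.27
tcp_pos: [0.4989, -0.3459, 0.1163]
orientation: [1.0, 0.005, 0.008, 0.005]
force: [-1.0, -0.0, -0.3]
opening: 0.0483
```

```bash
python3 -c "
from h import *
go(.498,-.345,.1142)"
```

```text
t56.3 tcp [ 0.4989 -0.3459  0.1163] jawdeg 0.63 zaxis [ 0.0159 -0.0089 -0.9998] open 0.0483 F [-1.  -0.  -0.3] shift [-0.006 -0.006  0.014]
```

Request:
move_arm:
  targets: "-0.006 -0.005 0.009 0 0.6; -0.006 -0.005 0.009 0 0.6; -0.006 -0.005 0.009 0 0.2; -0.006 -0.005 0.009 0 0.2; -0.006 -0.005 0.009 0 0.2; -0.006 -0.005 0.009 0 0.2; -0.006 -0.005 0.009 0 0.2; -0.006 -0.005 0.009 0 0.2; -0.006 -0.005 -0.03 0 0.2; -0.006 -0.005 -0.12 0 0.2; -0.006 -0.005 -0.26 0 0.2; -0.006 -0.005 -0.4 0 0.2; -0.006 -0.005 -0.54 0 0.2; -0.006 -0.005 -0.68 0 0.2; -0.006 -0.005 -0.82 0 0.2; -0.006 -0.005 -0.94 0 0.2; -0.006 -0.005 -1 0 0.2; -0.006 -0.005 -1 0 0.2; -0.006 -0.005 -1 0 0.2; -0.006 -0.005 -1 0 0.2"

```text
time: 57.93
tcp_pos: [0.4951, -0.3432, 0.2652]
orientation: [1.0, 0.006, 0.007, 0.004]
force: [-0.4, 0.4, -1.6]
opening: 0.0273
```

Request:
move_arm:
  targets: "0.01 -0.05 -0.05 0 0.2; 0.03 -0.15 -0.1 0 0.2; 0.06 -0.28 -0.15 0 0.2; 0.1 -0.42 -0.15 0 0.2; 0.14 -0.56 -0.15 0 0.2; 0.18 -0.7 -0.15 0 0.2; 0.22 -0.82 -0.15 0 0.2; 0.25 -0.92 -0.15 0 0.2; 0.27 -0.98 -0.15 0 0.2; 0.27 -1 -0.15 0 0.2; 0.27 -1 -0.15 0 0.2; 0.27 -1 -0.15 0 0.2; 0.27 -1 -0.15 0 0.2"

```text
time: 59.02
tcp_pos: [0.5329, -0.194, 0.2871]
orientation: [1.0, 0.004, 0.007, 0.004]
force: [0.5, -1.1, -1.6]
opening: 0.0276
```

```bash
python3 -c "
from h import *
go(.5947,-.0736,.126)"
```

```text
t59.0 tcp [ 0.5329 -0.194   0.2871] jawdeg 0.51 zaxis [ 0.0139 -0.0083 -0.9999] open 0.0276 F [ 0.5 -1.1 -1.6] shift [ 0.404 -0.808  1.073]
```

Request:
move_arm:
  targets: "0.02 -0.05 0 0 0.2; 0.06 -0.13 0 0 0.2; 0.12 -0.25 0 0 0.2; 0.19 -0.38 0 0 0.2; 0.26 -0.52 0 0 0.2; 0.32 -0.65 0 0 0.2; 0.37 -0.74 0 0 0.2; 0.39 -0.79 0 0 0.2; 0.39 -0.81 0 0 0.2; 0.39 -0.81 0 0 0.2; 0.39 -0.81 0 0 0.2; 0.39 -0.81 0 0 0.2"

```text
time: 60.02
tcp_pos: [0.5898, -0.0737, 0.2871]
orientation: [1.0, 0.003, 0.007, 0.004]
force: [-1.1, -0.0, -2.1]
opening: 0.0277
```

```bash
python3 -c "
from h import *
go(.5947,-.0736,.126)"
```

```text
t60.0 tcp [ 0.5898 -0.0737  0.2871] jawdeg 0.36 zaxis [ 0.014  -0.0087 -0.9999] open 0.0277 F [-1.1 -0.  -2.1] shift [ 0.018 -0.01   1.075]
```

Request:
move_arm:
  targets: "0.01 -0.005 0 0 0.2; 0.018 -0.01 0.04 0 0.2; 0.018 -0.01 0.12 0 0.2; 0.018 -0.01 0.24 0 0.2; 0.018 -0.01 0.36 0 0.2; 0.018 -0.01 0.48 0 0.2; 0.018 -0.01 0.6 0 0.2; 0.018 -0.01 0.72 0 0.2; 0.018 -0.01 0.83 0 0.2; 0.018 -0.01 0.92 0 0.2; 0.018 -0.01 0.97 0 0.2; 0.018 -0.01 0.98 0 0.2; 0.018 -0.01 0.98 0 0.2; 0.018 -0.01 0.98 0 0.2; 0.018 -0.01 0.98 0 0.2"

```text
time: 61.27
tcp_pos: [0.5953, -0.0737, 0.1412]
orientation: [1.0, 0.003, 0.008, 0.004]
force: [0.7, 0.3, -2.2]
opening: 0.0276
```

```bash
python3 -c "
from h import *
go(.5947,-.0736,.126)"
```

```text
t61.3 tcp [ 0.5953 -0.0737  0.1412] jawdeg 0.36 zaxis [ 0.016  -0.0088 -0.9998] open 0.0276 F [ 0.7  0.3 -2.2] shift [-0.006 -0.001  0.101]
```

Request:
move_arm:
  targets: "-0.006 -0.001 0.03 0 0.2; -0.006 -0.001 0.06 0 0.2; -0.006 -0.001 0.085 0 0.2; -0.006 -0.001 0.097 0 0.2; -0.006 -0.001 0.102 0 0.2; -0.006 -0.001 0.104 0 0.2; -0.006 -0.001 0.104 0 0.2; -0.006 -0.001 0.104 0 0.25; -0.006 -0.001 0.104 0 0.35; -0.006 -0.001 0.104 0 0.45; -0.006 -0.001 0.104 0 0.5; -0.006 -0.001 0.104 0 0.5; -0.006 -0.001 0 0 0.5; -0.006 -0.001 -0.2 0 0.5; -0.006 -0.001 -0.45 0 0.5; -0.006 -0.001 -0.7 0 0.5; -0.006 -0.001 -0.9 0 0.5; -0.006 -0.001 -0.9 0 0.5; -0.006 -0.001 -0.9 0 0.5"

```text
time: 62.85
tcp_pos: [0.5931, -0.0726, 0.278]
orientation: [1.0, 0.003, 0.01, 0.004]
force: [-0.3, -0.1, -0.6]
opening: 0.0434
```

Request:
move_arm:
  targets: "-0.07 0.2 0 0 0.55; -0.16 0.45 0 0 0.55; -0.25 0.7 0 0 0.55; -0.35 0.95 0 0 0.55; -0.37 1 0 0 0.55; -0.37 1 0 0 0.55; -0.37 1 0 0 0.55"

```text
time: 63.43
tcp_pos: [0.5381, -0.2224, 0.2768]
orientation: [1.0, 0.003, 0.009, 0.004]
force: [0.3, 1.9, -0.8]
opening: 0.048
```

Request:
move_arm:
  targets: "-0.07 0.2 0 0 0.55; -0.16 0.45 0 0 0.55; -0.25 0.7 0 0 0.55; -0.35 0.95 0 0 0.55; -0.37 1 0 0 0.55; -0.37 1 0 0 0.55; -0.37 1 0 0 0.55; -0.37 1 0 0 0.55; -0.37 1 0 0 0.55"

```text
time: 64.18
tcp_pos: [0.4853, -0.3699, 0.2762]
orientation: [1.0, 0.005, 0.009, 0.003]
force: [0.1, -0.6, 0.2]
opening: 0.0481
```

Run:
```python
from h import *
go(.5,-.3,.26)
p,c=cam("top"); cv2.imwrite("pics/t9.png",crop(p,236,125,160,90,5))
o=cv2.imread("pics/top0.png"); d=cv2.absdiff(o,p).max(2)[100:310,130:400]; print("changed top",[(x+130,y+100,w,h,a) for x,y,w,h,a in cv2.connectedComponentsWithStats((d>60).astype(np.uint8))[2][1:] if a>5])
p,c=cam("scene"); cv2.imwrite("pics/s9.png",crop(p,215,140,160,120,5))
```

```text
t64.2 tcp [ 0.4853 -0.3699  0.2762] jawdeg 0.57 zaxis [ 0.018  -0.0054 -0.9998] open 0.0481 F [ 0.1 -0.6  0.2] shift [ 0.101 -0.466  0.107]
changed top [(np.int32(343), np.int32(145), np.int32(28), np.int32(29), np.int32(603)), (np.int32(152), np.int32(225), np.int32(36), np.int32(29), np.int32(830)), (np.int32(352), np.int32(290), np.int32(48), np.int32(20), np.int32(567))]
```

View pics/t9.png

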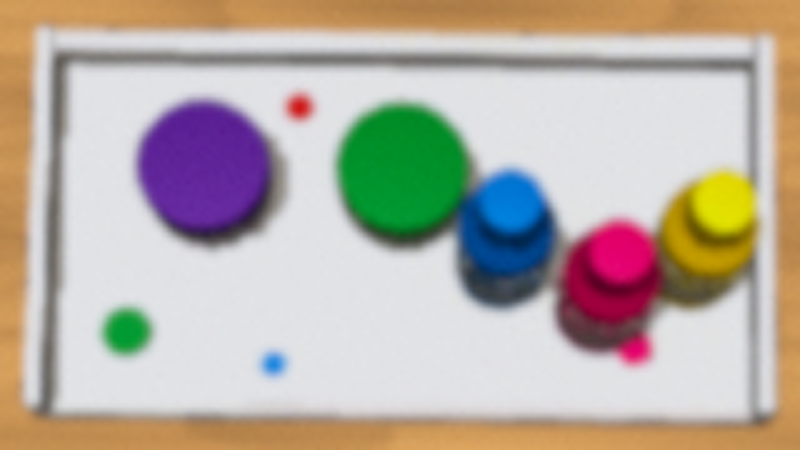

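View pics/s9.png

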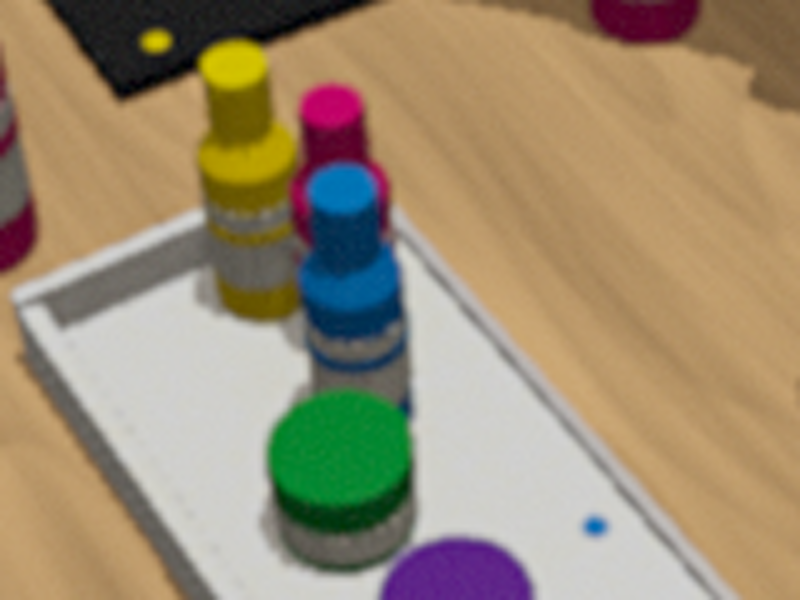

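The bottles are back within about 2 crop pixels (about 1 mm) of their starting positions and upright. The only differences in the top image are the moved pot and the arm's shadow, so I'm handing in.

```bash
python3 -c "
from workcell import env
print(env.job_done())"
```

```text
the job is handed in; nothing more can be done
None
```

The orange pot is on the scale and the three bottles are back in the rack. I handed the job in at about 64 s of the 144 s limit.

I moved blue, small magenta and yellow to the tray, then set the pot on the pan with about 6 N of contact force before letting go. After that I put yellow, blue and magenta back.

**Last checks:**
- **Pot:** its centre measured (0.462, 0.342), against (0.462, 0.3435) for the middle of the pan.
- **Bottles:** their caps match the first pictures to within about 1 mm. Blue is the furthest off, at about 1 mm, and all three stand upright.
- **Left alone:** the top picture shows no change at the green pot, the purple pot or the mixing cup.
- **Arm:** the gripper was open, holding nothing and clear of everything at hand-in.

**Off nominal:** the tool slowly drifted to about 1° of tilt over the many moves. It changed by only about 0.3° while I was holding something, so it had no visible effect. No checks failed or disagreed.

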